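Switch the sauce warmer off, nest its pot, switch it to low

TASK

The sauce warmer was left on: first press its round OFF key fully down so that it latches and the key that was down pops up. Then lift the tapered pot by its bridge handle, lower it (without dropping it) upright into the warmer's well until its rim sits home, and let go; last, press the LOW key, the one with a single long bar, fully down so that OFF pops up. Never press the square or the two-ribbed key, keep the pot upright and leave everything else on the counter where it stands.

Things in the scene. Friction and masses are not known exactly. Their poses are not given: they have to be found in the camera images.
- warmer: fixed brushed-steel sauce warmer, 225 mm deep (x), 200 mm wide (y); origin under its centre. Rear block (+x) 148 mm deep, 80 mm high, with a round tapered well; front deck (-x) 77 mm deep, 45 mm high, with four black keys side by side across y at 44 mm pitch, in an order that varies, their tops 112 mm from the well's axis. x points from the keys to the well, z up. Place and yaw vary
- well (a point): centre of the well's mouth, level with the rear block's top, 80 mm above the counter. The well is 117 mm across at the mouth, narrows by 18 degrees a side and is 66 mm deep; the pot's matching taper has about 2 mm play in it. Axes as warmer
- pot_grip (a point): middle of the pot's bridge handle, which is the place to grasp: a straight black bar 14 mm wide (x), 14 mm high and 120 mm long (y) that spans the open pot, its middle 98 mm above the pot's underside and 30 mm above its rim
- pot_rim (a point): pot's axis at the underside of its rim flange, 62 mm above the pot's underside; it coincides with well when the pot sits home. Same axes as pot_grip
- pot: open aluminium pot, tapered: 72 mm across at the foot, 112 mm just below the rim, rim flange 128 mm across and 6 mm thick, 105 mm high in all with the handle, about 0.4 kg; origin at the centre of its underside, z up, handle along y
- key_round (a joint): travel in m of the key with the round crown (disc 28 mm across, 8 mm high): the OFF key. 0 = up, about 0.0095 to 0.010 = latched down (it stays there by itself once pushed fully in), 0.013 = pushed to its stop. A spring pushes it up; pressing slowly takes about 1 N at first and up to 5 N on the way, then the stop is firm
- key_round_top (a point): middle of the crown's top face on the key of joint key_round; follows the key down. When the key is up this point is 70 mm above the counter. Frame: the warmer's (x towards the well, y across the bank, z up)
- key_long (a joint): travel in m of the key with the single long bar crown (54 mm along x, 12 mm wide, 8 mm high): the LOW key. 0 = up, about 0.0095 to 0.010 = latched down (it stays there by itself once pushed fully in), 0.013 = pushed to its stop. A spring pushes it up; pressing slowly takes about 1 N at first and up to 5 N on the way, then the stop is firm
- key_long_top (a point): middle of the crown's top face on the key of joint key_long; follows the key down. When the key is up this point is 70 mm above the counter. Frame: the warmer's (x towards the well, y across the bank, z up)
- key_square (a joint): travel in m of the key with the square crown (26 by 26 mm, 8 mm high). 0 = up, about 0.0095 to 0.010 = latched down (it stays there by itself once pushed fully in), 0.013 = pushed to its stop. A spring pushes it up; pressing slowly takes about 1 N at first and up to 5 N on the way, then the stop is firm
- key_square_top (a point): middle of the crown's top face on the key of joint key_square; follows the key down. When the key is up this point is 70 mm above the counter. Frame: the warmer's (x towards the well, y across the bank, z up)
- key_ribs (a joint): travel in m of the key with two short cross ribs as its crown (each 10 mm along x by 28 mm, 22 mm gap between them, 8 mm high); down at the start. 0 = up, about 0.0095 to 0.010 = latched down (it stays there by itself once pushed fully in), 0.013 = pushed to its stop. A spring pushes it up; pressing slowly takes about 1 N at first and up to 5 N on the way, then the stop is firm
- key_ribs_top (a point): middle of the crown's top face on the key of joint key_ribs; follows the key down. When the key is up this point is 70 mm above the counter. Frame: the warmer's (x towards the well, y across the bank, z up)
- jar: Told so that it can be left alone: upright clear glass jar, 76 mm across, 135 mm high, stands between pot and warmer; origin under its centre
- can: Told so that it can be left alone: upright plain aluminium can, 66 mm across, 115 mm high, close behind the pot; origin under its centre
- spatula: Told so that it can be left alone: wooden spatula 200 mm long lying flat in front of the pot, under 30 mm high; origin at its middle underneath, x along it
- cap: Told so that it can be left alone: white plastic jar cap, disc 70 mm across, 15 mm high, close behind the warmer; origin under its centre
- mug: Told so that it can be left alone: white mug, 80 mm across, 90 mm high, at the left; origin under its centre
- bowl: Told so that it can be left alone: white bowl, 130 mm across, 55 mm high, at the right; origin under its centre
There are look-alikes about, which are no part of the job. What is shaped like the pot but pink is not meant.

How it is judged:
By the outcome, as a careful person would: the job done as asked, in the order asked, and still so for the second after the job is handed in, with the robot touching nothing.
It also fails if it takes over 72 s, if anything falls off the work surface, if the arm or the gripper's body presses on something with over 40 N, if the wrist force passes 120 N, or if a joint passes its speed limit or range.

ROBOT

A 6-joint arm with a two-finger parallel gripper is mounted at the origin on the work surface. World frame = base frame: x ahead of the robot, y to its left, z up, the work surface at z = 0. Lengths are in m, angles in rad, forces in N, time in s.
With the tool pointing down it reaches from about 0.4 to 0.825 m from the base axis. Payload 7 kg.
Tool frame: the origin (TCP) lies between the finger pads; the fingertips stand 22 mm ahead of it and the grasp point (between the pads) lies 3 mm ahead of it (bot.tips_ahead is the distance from the TCP to the fingertips, in m); z points along the fingers, y is the line along which they close (so a half turn about z gives the same grasp; the last joint's range is limited). The gripper opens to 85 mm and grips with 20 to 120 N. Pads are 22 mm wide; open, the fingers measure 114 mm over their backs; the gripper's body (76 mm by 85 mm) begins 54 mm behind the grasp point. The pads swing forward as they close: fully open they stand 13 mm farther back than shut.
Start: joints at [1.535, 0.359, 0.012, 0, -1.224, -0.288], TCP at [0.215, 0.64, 0.253] pointing down, gripper open.
Joint ranges: [-3.07, 3.07], [-1.43, 2.12], [-1.02, 1.25], [-3.03, 1.67], [-3.05, -0], [-3.03, 3.03]. Speed limits (rad/s): [2.39, 2.39, 3.01, 3.14, 3.14, 3.14].

INTERFACE

Orientations are given as a rotation vector (axis times angle).
In Python, from rig import bot gives the robot as it stands. The module is installed in compiled form; this text tells all that it offers. Calls block until the motion is done:
- bot.move_pose(position, orientation): joint-space move of the TCP to a pose.
- bot.move_straight(position, ori=None, v=0.15, stop_force=None): straight line of the TCP; ori=None keeps the orientation; v is the mean speed in m/s. With stop_force (N) it stops when the force on the tool has changed by that much, and returns True; else False.
- bot.movej(angles): joint-space move.
- bot.grip(opening, grasp_force=None): finger opening in m; grasp_force is the grip in N (None keeps the last); returns when the fingers have stopped.
- bot.sleep(seconds).
- bot.ik(position, orientation): joint angles nearest the present ones, or None.
- bot.state(): the state.
- bot.camera(name): name is "scene" or "top"; returns the picture (400x640x3 uint8, red, green, blue); there is no depth.
- bot.get_calibration(name): a dict with "mtx" (3x3 intrinsics, pixels), "rvec" (rotation vector, rad) and "tvec" (3), from world to camera coordinates, as OpenCV has them. Camera axes: x right, y down, z forward; pixel columns grow to the right and rows downward; lengths in m; the calibration is good to about 2 mm. A picture is of the moment at which its call begins. get_calibration takes no time and is no camera call.
A pose or a line that the arm cannot do raises bot.PlanningError and nothing moves.
- bot.hand_in(): hands the job in; it is judged then, once.
Trained networks look in the newest picture that a camera, given by its name, has taken for a name from the list of things; names that differ only in an ending like _2 or _b are one class to them, and where a whole thing is asked for, a point or a joint stands for the part that bears it (a point fixed in the world has none). Each returns a list of dicts, best first, with "conf" (0 to 1); they miss things now and then, are a little off and sometimes report something else, mostly with a low value. They report only what shows in the picture. A call takes as long as a camera call. They do not tell look-alikes from the thing itself.
- bot.recognise(camera, target): "at" ([x, y, z] in m, in the coordinates of the camera as it stood for that picture, good to about 4 mm: the middle of the surface that is visible of it).
- bot.trace(camera, target): "region" (400x640 bool, what is visible of it).
- bot.tip_of(camera, target): "at" ([x, y, z] in m, in the coordinates of the camera as it stood for that picture, good to about 4 mm: a listed point, or the origin of a listed thing).
The state is a dict: "clock": time; "qpos": joint angles; "qvel": joint speeds; "joint_torque": joint torques, N m; "position": TCP position; "orientation": TCP orientation; "contact_force": force on the tool from outside, world axes, zero at the start; "wrist_torque": the same for the moment, N m; "gripper_width": finger opening in m; "gripper_force": force on a finger pad.
Only numpy, scipy, OpenCV 4.12 (cv2) and the standard library are available. Lean on these libraries where they do the work, as an engineer would, in place of code of your own. Each camera call takes 0.05 s, during which the arm holds its last target. There are 200 camera calls.

## Working session

There is one attempt and no reset: what is moved stays moved. The work goes in short steps, each a Python script; the robot and the scene stay as the last script left them, time stands still between calls to the robot, and variables do not carry over. Pictures are saved under pics/ and viewed, at most 10 in all, crops included, and the job is handed in when it is done.

```bash
mkdir -p pics
cat > h.py <<'E'
from rig import bot
import numpy as np, cv2
from scipy.spatial.transform import Rotation as R
def cal(c):
    d=bot.get_calibration(c); return np.array(d["mtx"],float),R.from_rotvec(np.ravel(d["rvec"])).as_matrix(),np.ravel(d["tvec"])
def w(c,p):
    K,r,t=cal(c); return r.T@(np.array(p)-t)
def px(c,p):
    K,r,t=cal(c); q=K@(r@np.array(p)+t); return q[:2]/q[2]
def snap(c,n):
    im=bot.camera(c); cv2.imwrite(f"pics/{n}.png",im[:,:,::-1]); return im
E
python3 - <<'E'
from h import *
np.set_printoptions(precision=4,suppress=True)
a=snap("scene","s0"); b=snap("top","t0")
for c in("scene","top"):
    K,r,t=cal(c); print(c,"at",-r.T@t,K[0,0])
    for n in("warmer","well","pot","pot_grip","pot_rim","key_round_top","key_long_top","key_square_top","key_ribs_top","jar","can","spatula","cap"):
        for d in bot.tip_of(c,n)[:3]:
            p=w(c,d["at"]); print(n,round(d["conf"],2),p,px(c,p).round())
print(bot.state()["clock"],bot.tips_ahead)
E
```

```text
scene at [1.0055 0.9018 0.7557] 383.1670311881712
warmer 0.58 [0.5333 0.2132 0.0018] [340. 264.]
well 0.57 [0.5767 0.217  0.0771] [329. 249.]
pot 0.98 [ 0.2797 -0.218  -0.0006] [338. 179.]
pot 0.88 [ 0.4106 -0.0048  0.003 ] [337. 214.]
pot 0.78 [ 0.1914 -0.3571  0.0007] [338. 160.]
pot_grip 0.93 [ 0.2836 -0.2152  0.0988] [339. 157.]
pot_grip 0.92 [ 0.1876 -0.3475  0.0945] [342. 141.]
pot_grip 0.71 [ 0.6348 -0.4238  0.099 ] [233. 153.]
pot_rim 0.88 [ 0.1886 -0.3528  0.0572] [340. 148.]
pot_rim 0.77 [ 0.4125 -0.0015  0.0635] [338. 200.]
pot_rim 0.61 [ 0.6334 -0.4229  0.059 ] [234. 162.]
key_round_top 0.48 [0.4627 0.2213 0.0666] [364. 241.]
key_round_top 0.26 [ 0.6202 -0.0078 -0.0021] [281. 232.]
key_long_top 0.62 [0.4539 0.2618 0.0713] [375. 247.]
key_long_top 0.27 [ 0.6208 -0.0065  0.0002] [281. 231.]
key_square_top 0.73 [0.535  0.2134 0.0003] [340. 264.]
key_square_top 0.71 [0.4787 0.1349 0.0717] [343. 225.]
key_ribs_top 0.49 [0.4683 0.1838 0.0572] [355. 237.]
jar 0.7 [ 0.6204 -0.0063 -0.0016] [281. 232.]
spatula 0.58 [ 0.4157 -0.2158  0.001 ] [308. 187.]
spatula 0.47 [ 0.5413 -0.221
[... 488 characters left out ...]
6] [442. 300.]
pot_rim 0.82 [ 0.5435 -0.2148  0.065 ] [390. 181.]
pot_rim 0.73 [ 0.1916 -0.3551  0.0604] [439. 298.]
pot_rim 0.65 [ 0.4109 -0.0027  0.0613] [321. 226.]
key_round_top 0.66 [0.4667 0.2223 0.071 ] [245. 208.]
key_long_top 0.47 [ 0.4766 -0.442  -0.0019] [457. 204.]
key_square_top 0.69 [0.4805 0.1372 0.069 ] [274. 203.]
key_square_top 0.45 [ 0.4758 -0.4372 -0.0013] [456. 204.]
key_ribs_top 0.51 [0.4764 0.1744 0.0608] [262. 205.]
key_ribs_top 0.45 [ 0.5423 -0.2189  0.1002] [394. 180.]
jar 0.7 [ 0.6177 -0.0094  0.0019] [322. 161.]
can 0.64 [ 0.6725 -0.2113  0.0019] [384. 143.]
spatula 0.86 [ 0.421  -0.2176  0.0011] [388. 222.]
cap 0.73 [ 0.7073  0.2192 -0.0008] [250. 134.]
1.4 0.022
```

Run:
```python
import cv2
b=cv2.imread("pics/t0.png"); cv2.imwrite("pics/t0c.png",cv2.resize(b[110:320,200:500],None,fx=2.6,fy=2.6,interpolation=cv2.INTER_CUBIC))
b=cv2.imread("pics/s0.png"); cv2.imwrite("pics/s0c.png",cv2.resize(b[120:310,200:450],None,fx=3.1,fy=3.1,interpolation=cv2.INTER_CUBIC))
```

```text
(no output)
```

View pics/t0c.png

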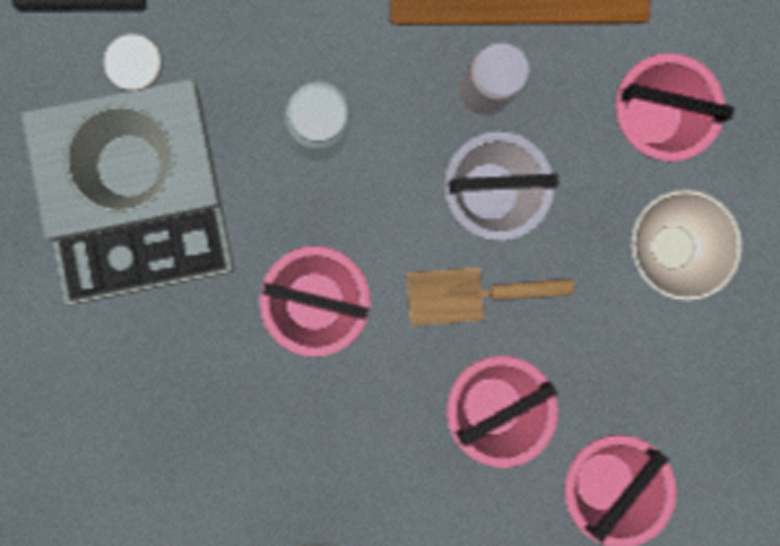

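View pics/s0c.png

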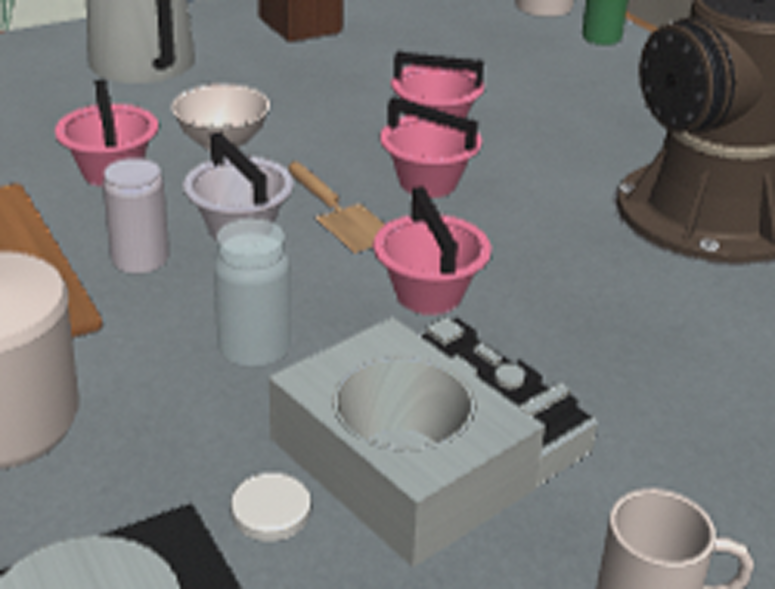

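Silver pot: top (391,181), scene (277,177), at about (0.543,-0.215). This is the only aluminium one; the pots at top (457,151), (321,226), (393,268), (439,298) are pink look-alikes. Keys in order of falling y (left to right in the top view): long, round, ribs (down), square.

```bash
cat > fit.py <<'E'
from h import *
from scipy.optimize import minimize
np.set_printoptions(precision=4,suppress=True)
def box(x0,x1,y,h): return [(x,s*y,z) for x in(x0,x1) for s in(-1,1) for z in(0,h)]
BOX=[np.array(box(-.0355,.1125,.1,.08)),np.array(box(-.1125,-.0355,.1,.045))]
def sil(c,p,S=4):
    m=np.zeros((400*S,640*S),np.uint8); r=R.from_euler('z',p[2]).as_matrix()
    K,rr,t=cal(c)
    for b in BOX:
        q=(K@(rr@(b@r.T+[p[0],p[1],0]).T+t[:,None])); q=(q[:2]/q[2]).T
        cv2.fillConvexPoly(m,cv2.convexHull(((q+.5)*S*16).astype(np.int32)),1,shift=4)
    return cv2.resize(m.astype(np.float32),(640,400),interpolation=cv2.INTER_AREA)
im={};T={}
for c in("scene","top"):
    im[c]=bot.camera(c)
    T[c]=max(bot.trace(c,"warmer"),key=lambda d:d["conf"])["region"].astype(np.float32)
def cost(p,cs=("scene","top")): return sum(np.abs(sil(c,p)-T[c]).sum()/T[c].sum() for c in cs)
f=lambda cs:minimize(cost,[.5365,.212,.2],args=(cs,),method="Nelder-Mead",options=dict(initial_simplex=[[.5365,.212,.2],[.545,.212,.2],[.5365,.22,.2],[.5365,.212,.27]],xatol=1e-4))
for cs in(("top",),("scene",),("scene","top")):
    s=f(cs); p=s.x; print(cs,p,s.fun)
    r=R.from_euler('z',p[2]).as_matrix()
    print(" well",(r@[.0385,0,0])[:2]+p[:2],[(n,((r@[-.0735,y,0])[:2]+p[:2]).round(4)) for n,y in(("long",.066),("round",.022),("ribs",-.022),("sq",-.066))])
for c in im:
    for n in("pot_grip","pot_rim","pot","mug"):
        for d in bot.tip_of(c,n):
            q=w(c,d["at"])
            if n=="mug" or np.hypot(*(q[:2]-[.543,-.215]))<.04: print(c,n,d["conf"],q)
# handle: dark pixels near the pot
rays=[]
for c in im:
    u,v=px(c,[.543,-.215,.098]).astype(int); g=im[c].max(2).astype(int)
    m=np.zeros((400,640),np.uint8); m[v-28:v+29,u-40:u+41]=g[v-28:v+29,u-40:u+41]<60
    n,l,st,ce=cv2.connectedComponentsWithStats(m); k=1+np.argmax(st[1:,4]); ys,xs=np.where(l==k)
    (cx,cy),(a,b),an=cv2.minAreaRect(np.c_[xs,ys].astype(np.float32)); print(c,"handle px",st[k],(cx,cy),(a,b),an,xs.mean(),ys.mean())
    K,r,t=cal(c); o=-r.T@t
    P=lambda u,v,z:(lambda d:o+d*(z-o[2])/d[2])(r.T@np.linalg.inv(K)@[u,v,1])
    for z in(.098,.105): print(" at",z,P(xs.mean(),ys.mean(),z),P(cx,cy,z))
    if c=="top":
        vx=np.linalg.svd(np.c_[xs-xs.mean(),ys-ys.mean()],full_matrices=False)[2][0]*20
        e=P(cx+vx[0],cy+vx[1],.105)-P(cx,cy,.105); print(" handle dir deg from x",np.degrees(np.arctan2(e[1],e[0]))%180)
print(bot.state()["clock"],bot.state()["orientation"])
E
python3 fit.py
```

```text
('top',) [0.5395 0.2113 0.1902] 0.2396996021270752
 well [0.5774 0.2186] [('long', array([0.4549, 0.2622])), ('round', array([0.4632, 0.219 ])), ('ribs', array([0.4715, 0.1758])), ('sq', array([0.4799, 0.1326]))]
('scene',) [0.537  0.2108 0.2176] 0.19013462960720062
 well [0.5746 0.2191] [('long', array([0.451 , 0.2594])), ('round', array([0.4605, 0.2164])), ('ribs', array([0.47  , 0.1734])), ('sq', array([0.4795, 0.1305]))]
('scene', 'top') [0.5391 0.2109 0.1869] 0.4366166591644287
 well [0.5769 0.2181] [('long', array([0.4546, 0.2621])), ('round', array([0.4627, 0.2189])), ('ribs', array([0.4709, 0.1756])), ('sq', array([0.4791, 0.1324]))]
scene pot_grip 0.59 [ 0.5408 -0.2204  0.1015]
scene pot_rim 0.65 [ 0.5421 -0.2188  0.0615]
scene pot 0.64 [ 0.5413 -0.2166 -0.005 ]
top pot_grip 0.74 [ 0.5419 -0.22    0.0975]
top pot_grip 0.27 [ 0.5474 -0.2212 -0.0023]
top pot_rim 0.9 [ 0.5436 -0.2157  0.0616]
top pot 0.56 [ 0.5466 -0.219   0.0026]
top mug 0.88 [0.4834 0.4474 0.0001]
top mug 0.55 [ 0.6181 -0.0104  0.0015]
scene handle px [268 163  18  23 136] (276.5000305175781, 174.0) (26.16295051574707, 7.77817440032959) 45.0 276.5882352941176 172.5514705882353
 at 0.098 [ 0.5453 -0.2073  0.098 ] [ 0.5498 -0.1978  0.098 ]
 at 0.105 [ 0.5502 -0.1955  0.105 ] [ 0.5547 -0.1861  0.105 ]
top handle px [373 177  41   7 161] (392.994140625, 179.89219665527344) (4.37199592590332, 40.265541076660156) 86.90594482421875 393.46583850931677 179.8198757763975
 at 0.098 [ 0.5436 -0.2189  0.098 ] [ 0.5434 -0.2175  0.098 ]
 at 0.105 [ 0.5428 -0.2175  0.105 ] [ 0.5426 -0.2162  0.105 ]
 handle dir deg from x 92.44687566846152
2.0 [-3.1005  0.5064 -0.    ]
```

Warmer yaw is about 0.195 rad. Well (0.577, 0.2185), round key (0.464, 0.220), long key (0.4547, 0.262); pot grip (0.543, -0.217, 0.098) with yaw about 2.4°. The two views agree within 3 mm and match the given dimensions. Pressing OFF now.

```bash
cat >> h.py <<'E'
np.set_printoptions(precision=4,suppress=True)
YAW=.195
def ori(yaw):  # tool down, closing line (y) along the yaw direction; choose half turn with the smaller wrist angle
    best=None
    for k in(0,np.pi):
        y=np.array([np.cos(yaw+k),np.sin(yaw+k),0]); z=np.array([0,0,-1.]); x=np.cross(y,z)
        o=R.from_matrix(np.c_[x,y,z]).as_rotvec(); q=bot.ik([.5,.1,.3],o)
        if q is not None and (best is None or abs(q[5])<best[0]): best=(abs(q[5]),o)
    return best[1]
def press(x,y):
    o=ori(YAW); t=bot.tips_ahead
    bot.move_pose([x,y,.16+t],o); bot.move_straight([x,y,.078+t],v=.12)
    hit=bot.move_straight([x,y,.0555+t],v=.02,stop_force=14)
    s=bot.state(); print("pressed",hit,"tip z",s["position"][2]-t,s["contact_force"])
    bot.sleep(.2); bot.move_straight([x,y,.16+t],v=.15)
E
python3 - <<'E'
from h import *
bot.grip(0)
press(.4637,.220)
im=snap("top","t1"); snap("scene","s1")
for c in("scene","top"):
    for n in("key_round_top","key_ribs_top","key_long_top"):
        for d in bot.tip_of(c,n)[:2]: print(c,n,d["conf"],w(c,d["at"]))
print(bot.state()["clock"],bot.state()["qpos"])
s=cv2.imread("pics/s1.png"); cv2.imwrite("pics/s1c.png",cv2.resize(s[190:290,280:420],None,fx=5,fy=5,interpolation=cv2.INTER_CUBIC))
E
```

```text
pressed True tip z 0.056963518802517814 [-1.9487  0.1368  7.246 ]
scene key_round_top 0.63 [0.4666 0.2227 0.0565]
scene key_ribs_top 0.62 [ 0.5382 -0.2157 -0.0054]
scene key_ribs_top 0.5 [0.4705 0.1776 0.0687]
scene key_long_top 0.6 [0.454  0.2626 0.0724]
scene key_long_top 0.56 [0.7056 0.2225 0.0043]
top key_round_top 0.52 [0.4652 0.2197 0.0611]
top key_round_top 0.23 [0.4735 0.1765 0.0694]
top key_ribs_top 0.79 [0.4751 0.176  0.07  ]
7.85 [ 0.8262  0.1546 -0.4417  0.0004 -0.9755 -0.6311]
```

View pics/s1c.png

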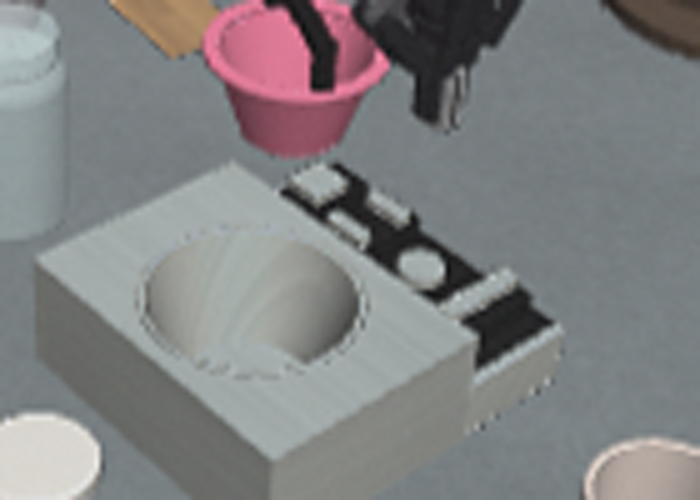

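OFF is latched: its top is at about 59 mm. The ribs key has popped up to about 69 mm, with both ribs raised at crop (350,230) and (390,208). Next is the pot.

Run:
```python
from h import *
p=bot.state()["position"]; bot.move_straight([p[0],p[1],.3],v=.25)
o=ori(np.radians(2.4)); g=[.543,-.2175]
bot.move_pose([*g,.28],o); bot.grip(.055)
bot.move_straight([*g,.15],v=.2)
print("hit",bot.move_straight([*g,.101],v=.08,stop_force=8))
bot.grip(0,50); s=bot.state(); print("grip",s["gripper_width"],s["gripper_force"],s["position"],s["contact_force"])
bot.move_straight([*g,.13],v=.06); s=bot.state(); print(s["contact_force"],s["wrist_torque"],s["gripper_width"])
bot.move_straight([*g,.31],v=.2)
s=bot.state(); print(s["contact_force"],s["gripper_width"],s["clock"],s["qpos"])
im=snap("scene","s2"); t=snap("top","t2")
for c in("scene","top"):
    for n in("pot_grip","pot_rim","pot"):
        for d in bot.tip_of(c,n):
            q=w(c,d["at"])
            if q[2]>.12: print(c,n,d["conf"],q)
cv2.imwrite("pics/s2c.png",cv2.resize(im[40:240,180:380,::-1],None,fx=3,fy=3,interpolation=cv2.INTER_CUBIC))
```

```text
hit False
grip 0.012994275663452574 49.38619136810303 [ 0.5436 -0.2176  0.1015] [ 0.8659 -0.1873  3.2276]
[ 0.5096  0.1606 -2.556 ] [ 0.01    0.0088 -0.0255] 0.013090491117687673
[ 0.0433 -0.031  -4.1705] 0.0125836001074027 14.3667 [-0.0469  0.1805 -0.1054 -0.0007 -1.2872  0.0888]
scene pot_grip 0.89 [ 0.5413 -0.2206  0.3041]
scene pot_rim 0.82 [ 0.5415 -0.2197  0.2645]
scene pot 0.68 [ 0.5412 -0.2172  0.2028]
top pot_grip 0.79 [ 0.5423 -0.2169  0.3041]
top pot_rim 0.66 [ 0.5435 -0.2158  0.269 ]
top pot 0.97 [ 0.546  -0.2202  0.2078]
```

View pics/s2c.png

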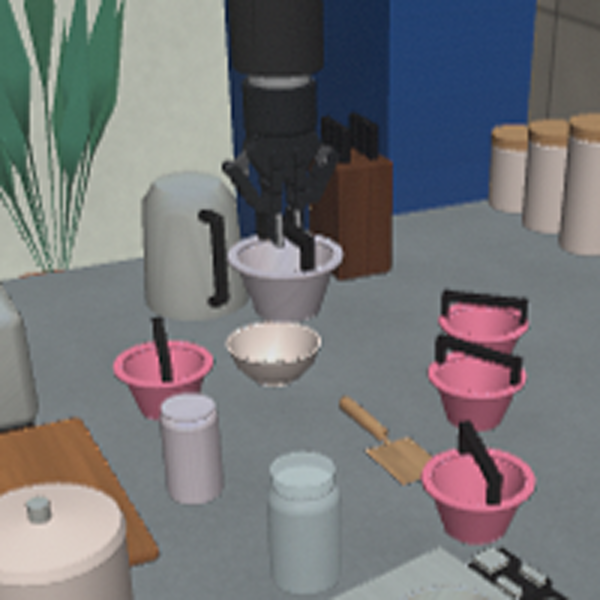

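Pot is held upright and centred (crop (285,280)). Carrying it over the warmer and checking before lowering.

Run:
```python
from h import *
W=[.577,.2185]
bot.move_straight([*W,.31],ori(YAW),v=.18)
print("hit",bot.move_straight([*W,.20],v=.15,stop_force=8))
im=snap("scene","s3"); t=snap("top","t3")
for c in("scene","top"):
    for n in("pot_grip","pot_rim","well"):
        for d in bot.tip_of(c,n):
            q=w(c,d["at"])
            if np.hypot(*(q[:2]-W))<.04: print(c,n,d["conf"],q)
s=bot.state(); print(s["position"],s["contact_force"],s["clock"])
print("hit",bot.move_straight([*W,.135],v=.05,stop_force=6)); s=bot.state(); print(s["position"],s["contact_force"],s["wrist_torque"])
im=snap("scene","s4")
cv2.imwrite("pics/s4c.png",cv2.resize(im[150:300,260:430,::-1],None,fx=4,fy=4,interpolation=cv2.INTER_CUBIC))
```

```text
hit False
scene pot_rim 0.65 [0.5773 0.2166 0.1576]
scene well 0.65 [0.58   0.2227 0.0783]
top pot_grip 0.6 [0.5802 0.2179 0.197 ]
top pot_rim 0.74 [0.5799 0.2231 0.1614]
[0.5771 0.2186 0.2004] [-0.043   0.5736 -2.9635] 18.6333
hit False
[0.5772 0.2186 0.1354] [-0.2239  0.0282 -3.492 ] [-0.0657 -0.0035 -0.0178]
```

View pics/s4c.png

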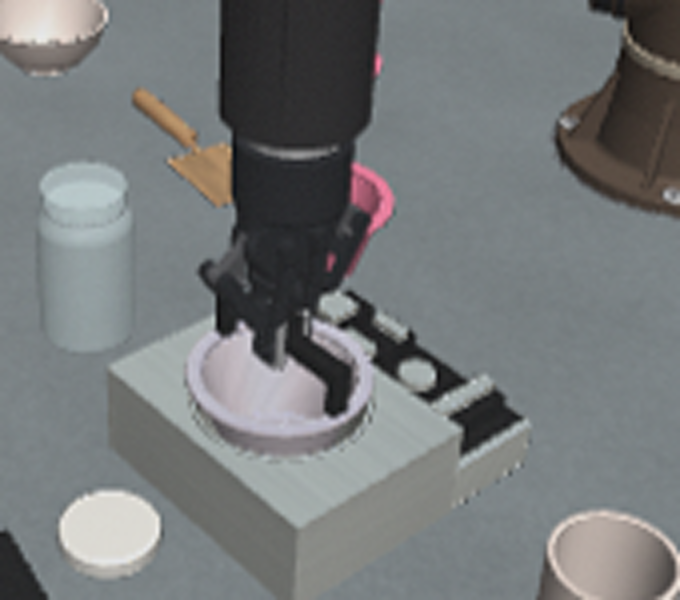

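The pot is in the mouth, level and free of contact, about 16 mm above home. I'll lower it to contact.

Run:
```python
from h import *
x,y=.577,.2185; b=np.array(bot.state()["contact_force"])
for i in range(6):
    hit=bot.move_straight([x,y,.1165],v=.02,stop_force=6); s=bot.state()
    f=np.array(s["contact_force"])-b; print(i,hit,s["position"],f,s["wrist_torque"])
    if s["position"][2]<.1208 or not hit: break
    # taper contact: side force points towards the centre
    n=f[:2]/max(np.linalg.norm(f[:2]),1e-6); bot.move_straight([s["position"][0],s["position"][1],s["position"][2]+.002],v=.03)
    x,y=np.array([x,y])+.0015*n; bot.move_straight([x,y,s["position"][2]+.002],v=.03)
print(s["clock"])
im=snap("scene","s5")
cv2.imwrite("pics/s5c.png",cv2.resize(im[180:300,270:430,::-1],None,fx=4.5,fy=4.5,interpolation=cv2.INTER_CUBIC))
```

```text
0 True [0.5774 0.2195 0.1198] [-0.8613  1.4149  7.263 ] [0.7698 0.174  0.0184]
20.8667
```

View pics/s5c.png

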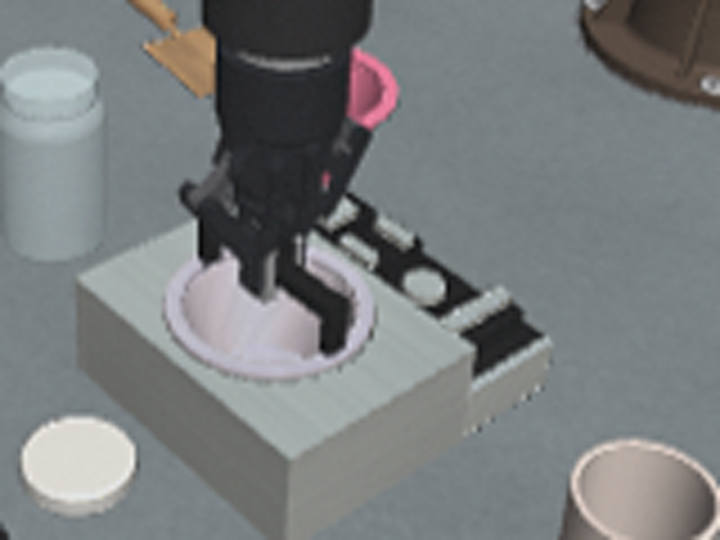

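The rim flange lies on the block all round, and TCP z 0.1198 is within 0.3 mm of the predicted home height of 0.1195. Releasing, checking, then pressing LOW.

Run:
```python
from h import *
bot.grip(.05); p=bot.state()["position"]; bot.move_straight([p[0],p[1],.24],v=.12)
bot.grip(0)
def pot():
    for c in("scene","top"):
        bot.camera(c)
        for n in("pot_grip","pot_rim","pot"):
            for d in bot.tip_of(c,n):
                q=w(c,d["at"])
                if np.hypot(*(q[:2]-[.577,.2185]))<.04: print(c,n,d["conf"],q)
pot()
press(.4547,.2622)
p=bot.state()["position"]; bot.move_straight([p[0]-.02,p[1]+.1,.3],v=.25)
im=snap("scene","s6"); t=snap("top","t6")
for c in("scene","top"):
    for n in("key_round_top","key_long_top","key_ribs_top","key_square_top"):
        for d in bot.tip_of(c,n)[:3]:
            q=w(c,d["at"])
            if q[2]>.04: print(c,n,d["conf"],q)
print(bot.state()["clock"])
cv2.imwrite("pics/s6c.png",cv2.resize(im[180:300,270:430,::-1],None,fx=4.5,fy=4.5,interpolation=cv2.INTER_CUBIC))
cv2.imwrite("pics/t6c.png",cv2.resize(t[110:320,200:500,::-1],None,fx=2.6,fy=2.6,interpolation=cv2.INTER_CUBIC))
```

```text
scene pot_grip 0.72 [0.574  0.2184 0.1191]
scene pot_rim 0.83 [0.5762 0.2161 0.0759]
scene pot 0.93 [0.5757 0.222  0.0155]
top pot_grip 0.7 [0.5771 0.2181 0.117 ]
top pot_rim 0.6 [0.5772 0.2221 0.0787]
top pot 0.92 [0.5851 0.2172 0.0204]
pressed True tip z 0.056991234949507065 [-2.288  -0.3411  7.1853]
scene key_round_top 0.65 [0.4638 0.2224 0.064 ]
scene key_long_top 0.65 [0.4551 0.2615 0.06  ]
scene key_ribs_top 0.69 [0.4677 0.181  0.067 ]
scene key_ribs_top 0.55 [0.5737 0.2172 0.1185]
scene key_ribs_top 0.48 [0.4565 0.2634 0.0647]
scene key_square_top 0.59 [0.4791 0.1361 0.0718]
top key_round_top 0.78 [0.4695 0.2231 0.0718]
top key_long_top 0.61 [0.456  0.2662 0.0635]
top key_ribs_top 0.48 [0.4703 0.1731 0.0684]
top key_square_top 0.48 [0.4782 0.1342 0.0707]
28.2417
```

View pics/s6c.png

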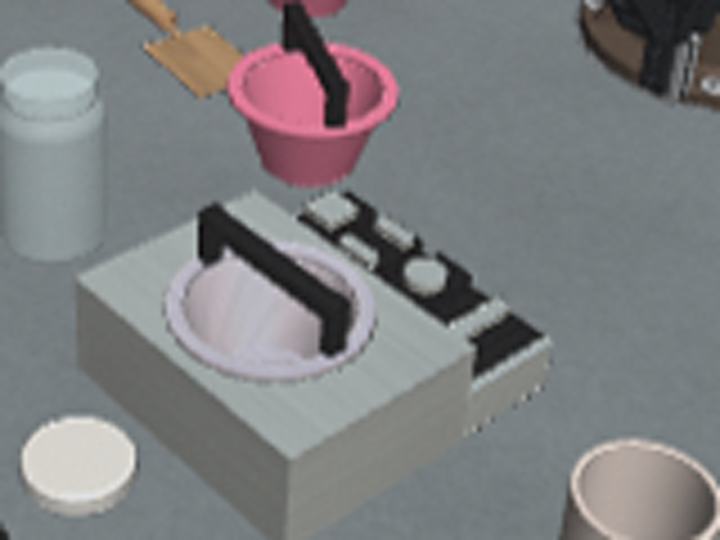

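View pics/t6c.png

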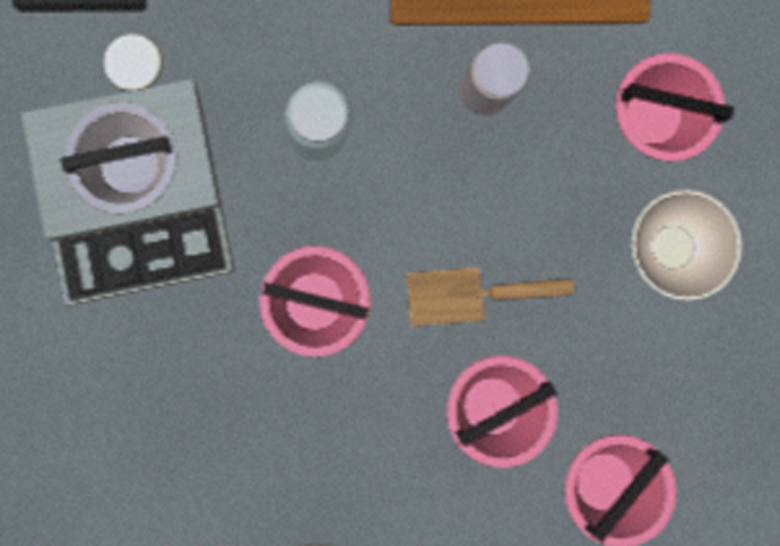

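Since the last crop, LOW has sunk from (475,312) to (480,322) and OFF has risen from (426,287) to (426,274). The pot is seated, and nothing else has moved.

```bash
python3 -c "
from rig import bot
print(bot.hand_in())"
```

```text
the job is handed in; nothing more can be done
None
```

The job is done and handed in at about 28 s: OFF was latched first, the pot is seated upright in the well and released, then LOW was pressed down so that OFF popped up, and nothing else on the counter was moved.

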